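# Set up the gourd-carving rest

### The arm

A 6-joint arm with a two-finger parallel gripper is mounted at the origin on the work surface. World frame = base frame: x ahead of the robot, y to its left, z up, the work surface at z = 0. Lengths are in m, angles in rad, forces in N, time in s.
With the tool pointing down it reaches from about 0.4 to 0.825 m from the base axis. Payload 7 kg.
Tool frame: the origin (TCP) lies on the centre line of the jaws, within the pads' length; the fingertips stand 22 mm ahead of it and the grasp point (between the pads) lies 3 mm ahead of it; z points along the fingers, y is the direction in which the jaws open and shut (so a half turn about z gives the same grasp; the last joint's range is limited). The gripper opens to 88 mm and grips with 3 to 60 N. Pads are 19 mm wide; open, the fingers measure 130 mm over their backs; the gripper's body (78 mm by 193 mm) begins 47 mm behind the grasp point.
Start: joints at [1.542, 0.359, 0.012, 0, -1.224, -0.288], TCP at [0.21, 0.641, 0.249] pointing down, gripper open.
Joint ranges: [-3.07, 3.07], [-1.43, 2.12], [-1.02, 1.25], [-3.03, 1.67], [-3.05, -0], [-3.03, 3.03]. Speed limits (rad/s): [2.39, 2.39, 3.01, 3.14, 3.14, 3.14].

### API

Orientations are given as [roll, pitch, yaw] about the fixed x, y, z axes, in that order (R = Rz(yaw) Ry(pitch) Rx(roll)).
In Python, from station import arm gives the robot as it stands. The module is installed in compiled form; this text tells all that it offers.
- The arm moves only by the tool arm_command, never from a script. Its argument "motion" is a list of rows, each a list of 3 entries, a list of its own where there are three numbers: the shift along the tool's x, y, z in mm, then the turn, a rotation vector about the tool's x, y, z in degrees, then the opening, from 0 (shut) to 1 (fully open). In form: [[[tx, ty, tz], [wx, wy, wz], grip], ...]. A call has 1 to 20 rows; each row shifts and turns the commanded pose from where the row before left it, along the tool's axes as they then stand; what a row does not reach is not made up. A row lasts 1/12 s, in which the tool goes at most 41.7 mm and 7.16 degrees, less where a joint would pass 70% of its speed; a pose out of reach is approached as far as the arm can. A call is refused whole if a number of a shift passes 41.7 or a number of a turn 7.16, either way. A call with a gripper value outside its range is refused whole. The fingers move at their own pace and stop on an object; "newtons" is the grip in N (left out, the last holds). Time passes only in rows, so rows that do not move let the fingers close. It gives the time, the measured TCP pose, the force and the opening at its end, in the units of the state.
- arm.get_state(): the state, without advancing time (a new reading comes with each control period).
- arm.grab_frame(name): name is "scene" or "top" or "wrist"; returns the picture (400x640x3 uint8, red, green, blue); there is no depth.
- arm.camera_info(name): a dict with "fov_y" (degrees; the focal length in pixels is half the picture's height over the tangent of half this angle, whatever the lens; pixels are square), "cx", "cy" (the principal point, pixels), "k1" (the pictures are not rectified: a ray, as slopes to the right and down, at radius r is drawn at 1 + k1 r^2 times it, then the intrinsics apply), "view" (4x4, takes a point from world to camera coordinates); the wrist camera has in their place "tool_from_camera" (4x4, takes a point from camera to tool coordinates, whose origin is the TCP and whose axes are the flange's). Camera axes: x right, y down, z forward; pixel columns grow to the right and rows downward; lengths in m; the calibration is good to about 2 mm. A picture is of the moment at which its call begins: read the wrist's pose just before it. camera_info takes no time and is no camera call.
- arm.job_done(): hands the job in, once; it reports no verdict.
The state is a dict: "t": time; "q": joint angles; "qd": joint speeds; "joint_efforts": joint torques, N m; "eef_pos": TCP position; "ee_rot": TCP orientation; "force": force on the tool from outside, world axes, zero at the start; "moment": the same for the moment, N m; "width": finger opening in m.
Only numpy, scipy, OpenCV 4.12 (cv2) and the standard library are available. Lean on these libraries where they do the work, as an engineer would, in place of code of your own. Each camera call takes 0.05 s, during which the arm holds its last target. There are 200 camera calls.

### The job

Get the carving rest ready: push its folded blue prop leg round until it comes up against the brass stop peg and press it home there with a firm, steady push of about 14 N for a second (never over 20 N, and without shifting the peg). Then take the gourd from the storage rack, lay it level on the rest with its belly in the cup and its neck in the leg's fork, leg still against the peg, and let go. Leave the eraser, graver and pencil pot alone.

Things in the scene. Friction and masses are not known exactly. Their poses are not given: they have to be found in the camera images.
- rest: carving rest, fixed to the table: round brown wooden disc, 270 mm diameter, 12 mm thick; in its middle an aluminium column (44 mm diameter) with a black rubber ring cup (70 mm outside, 52 mm inside, top at height 57 mm). Origin: centre of the disc's underside, on the table; z up. The column's axis is the vertical hinge axis of leg and stop.
- cup_seat (a point): point on the column's axis, 85 mm above the table, where the centre of the gourd's belly lies when seated in the cup
- leg: blue prop leg hinged on the column, opens counterclockwise from above, 60 to 110 degrees to the stop peg. Origin on the hinge axis at table height, x outward along the leg, z up. A bar (16 mm wide, heights 21 to 35 mm) ends in a block (64 mm across the leg, 20 mm along it, centre 105 mm from the axis, heights 15 to 60 mm) under a V fork. Stiff hinge: about 2 N there moves it; it stays put.
- neck_fork (a point): on the leg above its end block, 105 mm from the hinge axis, 85 mm above the table: where the neck's axis runs when it lies in the V fork; axes as the leg's (x outward). The fork's notch runs along the leg; bottom at 62 mm, prong tops at 90 mm above the table; 60 mm across the leg, 12 mm along it.
- stop: adjustable brass stop, set differently each time and clamped: a flat arm (heights 14 to 17 mm) from the column with an upright brass peg. Origin on the hinge axis at table height, z up. Its x axis points where the leg's x axis points when the bar just touches the peg. The contact is hard: measured positions are not exact enough to set the force, it must be felt.
- stop_peg (a point): axis of the brass peg at height 40 mm; 12 mm diameter, 80 mm from the hinge axis, top at 53 mm with an 18 mm orange cap. The leg's bar meets it with the leg's x axis 0.176 rad short of the peg's direction. The leg is home when bar and peg bear on each other with over 10 N for 0.3 s: a push of 10 N or more on the end block, square to the leg.
- rack: storage rack of light wood, fixed to the table: base board 190 x 90 x 12 mm, a cork ring (70 mm outside diameter, top at height 42 mm) for the belly and, 105 mm from it along x, a V notch (prong tops at 75 mm) for the neck. Origin on the table under the centre of the ring; x axis points from the ring to the notch, z up.
- gourd: orange dried gourd, hollow and light (0.11 to 0.22 kg): round belly 76 mm diameter and a straight neck 32 mm diameter. Origin at the belly's centre; x axis along the neck, which is straight from 54 to 118 mm from the belly's centre and ends at 128 mm. It lies level in the rack at the start, its axis 70 mm above the table. It may turn about its own x axis.
- gourd_neck (a point): place to grip the neck from above: on the gourd's axis 70 mm from the belly's centre; its x axis along the neck
- gourd_tip (a point): point on the gourd's axis 105 mm from the belly's centre, which lies above the fork or notch
- eraser: pale yellow eraser 45 x 30 x 16 mm on the table near the robot, origin under its centre: leave alone
- graver: graver (small hand tool), 160 mm long, lying on the table: leave alone
- pencil_pot: blue pot with pencils, 76 mm diameter, 133 mm tall, origin under its centre: leave alone
There are look-alikes about, which are no part of the job. There is more than one size of the gourd; the one meant has the size given above.

How it is judged:
By the outcome, as a careful person would: the job done as asked, in the order asked, and still so for the second after the job is handed in, with the robot touching nothing.
It also fails if it takes over 72 s, if anything falls off the work surface, if the arm or the gripper's body presses on something with over 40 N, if the wrist force passes 120 N, or if a joint passes its speed limit or range.

## Working session

There is one attempt and no reset: what is moved stays moved. The work goes in short steps, Python scripts to look and compute and a tool call to move; the robot and the scene stay as the last step left them, time stands still between calls to the robot, and variables do not carry over. Pictures are saved under pics/ and viewed, on a budget of 10 in all, crops included, one or two more only if the job needs it, and the job is handed in when it is done.

Besides the shell and the picture viewer there is one more tool, called after ">>>" by a JSON object that holds its "op" and its "data", one argument or row to a line. arm_command: Moves the arm, as the interface text tells. Its arguments: {"type":"object","properties":{"motion":{"type":"array","items":{"type":"array"}},"newtons":{"type":"number"}},"required":["motion"]}

```bash
mkdir -p pics; python3 - <<'E'
from station import arm
import cv2,numpy as np
print(arm.get_state())
for n in ("scene","top","wrist"):
    im=arm.grab_frame(n); cv2.imwrite(f"pics/{n}0.png",im[:,:,::-1])
    print(n,arm.camera_info(n))
a=cv2.imread("pics/scene0.png");b=cv2.imread("pics/top0.png")
E
```

```text
{'t': 0.0, 'q': array([ 1.54208801e+00,  3.59378815e-01,  1.10841323e-02, -3.34537634e-04,
       -1.22406726e+00, -2.88118509e-01]), 'qd': array([-0.00139097, -0.00060695, -0.00175121,  0.00033994,  0.00058314,
       -0.0002384 ]), 'joint_efforts': array([ 7.31876244e-04, -5.82722676e+01,  2.93048984e+01,  6.99690118e+00,
        7.00510878e-03, -1.74358020e-04]), 'eef_pos': array([0.2101739 , 0.64099393, 0.24764167]), 'ee_rot': array([ 3.14000221e+00, -1.43382983e-04, -3.16940646e-01]), 'force': array([ 0.11722128,  0.1573405 , -0.67677796]), 'moment': array([-0.03519592, -0.05216221,  0.00122887]), 'width': 0.08741328176656178}
scene {'fov_y': 55.89460533937293, 'cx': 319.84943365912346, 'cy': 203.13862053360913, 'k1': 0.02314922995918795, 'view': array([[ 0.84011336,  0.54233088, -0.00931438, -0.41171811],
       [ 0.36235365, -0.57392711, -0.73437559, -0.11560216],
       [-0.40362033,  0.61358365, -0.67867941,  1.27538032],
       [ 0.        ,  0.        ,  0.        ,  1.        ]])}
top {'fov_y': 57.751905301370044, 'cx': 320.42762213061235, 'cy': 198.50383854660092, 'k1': 
[... 151 characters left out ...]
33e-06, -2.32760183e-01,
         5.16790674e-01],
       [ 2.32759892e-01,  1.60987564e-03, -9.72532900e-01,
         8.58018970e-01],
       [ 0.00000000e+00,  0.00000000e+00,  0.00000000e+00,
         1.00000000e+00]])}
wrist {'fov_y': 65.24431022987388, 'cx': 319.0817446859913, 'cy': 202.87014413611988, 'k1': -0.0023946092863756934, 'tool_from_camera': array([[ 1.21736973e-03, -9.53595288e-01, -3.01088931e-01,
         8.16278653e-02],
       [ 9.99999231e-01,  1.23226875e-03,  1.40433985e-04,
         2.43282187e-03],
       [ 2.37105293e-04, -3.01088870e-01,  9.53596055e-01,
        -1.34031369e-01],
       [ 0.00000000e+00,  0.00000000e+00,  0.00000000e+00,
         1.00000000e+00]])}
```

View pics/top0.png

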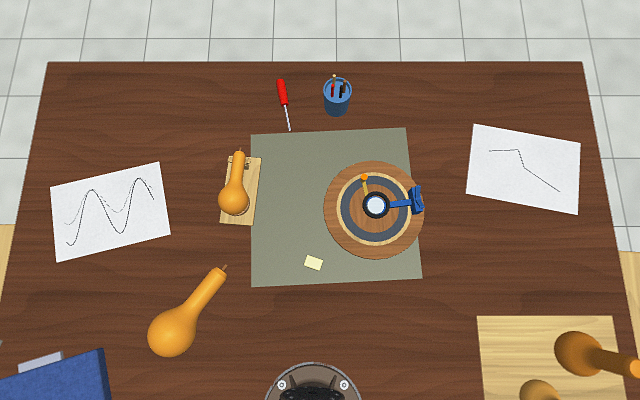

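View pics/scene0.png

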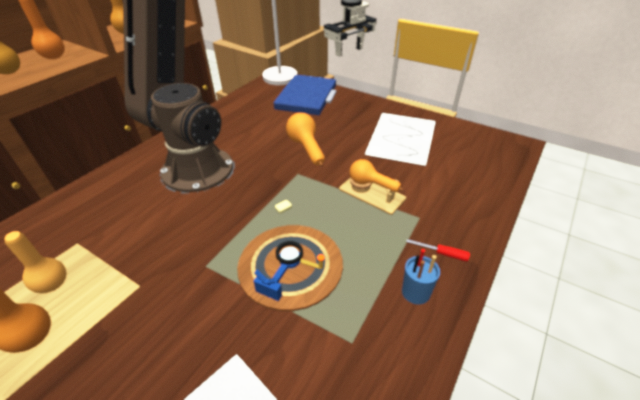

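Top view: the gourd on the rack is at (235,185), the big look-alike is on the table at (190,320), and there are more gourds on the board at (580,355) and (540,390). Only the one on the rack fits both the place and the size. The rest's column is at (376,205), the blue leg's block at (416,200) and the orange cap at (364,177). The scene view shows the same things: gourd (372,175), rest (290,262), block (268,285), cap (321,258).

```bash
cat > h.py <<'E'
from station import arm
import cv2,numpy as np
from scipy.spatial.transform import Rotation as R
def ray(name,u,v,st=None):
    c=arm.camera_info(name); f=200/np.tan(np.radians(c["fov_y"]/2))
    d=np.array([(u-c["cx"])/f,(v-c["cy"])/f]); s=d.copy()
    for _ in range(10): s=d/(1+c["k1"]*(s@s))
    d=np.array([s[0],s[1],1.])
    if name=="wrist":
        T=np.eye(4);T[:3,:3]=R.from_euler("xyz",st["ee_rot"]).as_matrix();T[:3,3]=st["eef_pos"];M=T@c["tool_from_camera"]
    else: M=np.linalg.inv(c["view"])
    d=M[:3,:3]@d; return M[:3,3],d/np.linalg.norm(d)
def plane(r,z): return r[0]+r[1]*(z-r[0][2])/r[1][2]
def tri(*rs):
    A=sum(np.eye(3)-np.outer(d,d) for o,d in rs);b=sum((np.eye(3)-np.outer(d,d))@o for o,d in rs)
    p=np.linalg.solve(A,b); return p,[np.linalg.norm((np.eye(3)-np.outer(d,d))@(p-o)) for o,d in rs]
def blobs(im,lo,hi,amin=8,roi=None):
    m=cv2.inRange(cv2.cvtColor(im,cv2.COLOR_BGR2HSV),lo,hi)
    if roi:
        k=np.zeros_like(m);x0,y0,x1,y1=roi;k[y0:y1,x0:x1]=255;m&=k
    n,l,s,c=cv2.connectedComponentsWithStats(m)
    return [(int(s[i,4]),c[i].round(1),s[i,:4],l==i) for i in range(1,n) if s[i,4]>=amin]
E
python3 - <<'E'
from h import *
np.set_printoptions(precision=4,suppress=True)
ims={n:cv2.imread(f"pics/{n}0.png") for n in("scene","top")}
roi={"top":(320,155,430,265),"scene":(235,222,346,310)}
roig={"top":(210,140,270,230),"scene":(335,150,410,215)}
for n in ims:
    for nm,lo,hi,r in (("cap",(8,170,150),(18,255,255),roi),("blue",(100,150,60),(125,255,255),roi),("cupwhite",(0,0,200),(180,60,255),roi),("gourd",(8,170,110),(20,255,255),roig)):
        for a,c,s,m in blobs(ims[n],lo,hi,8,r[n]):
            z={"cap":.05,"blue":.06,"cupwhite":.05,"gourd":.07}[nm]
            print(n,nm,a,c,s,plane(ray(n,*c),z))
            if nm=="gourd":
                d=cv2.distanceTransform(m.astype(np.uint8),cv2.DIST_L2,5);j=np.unravel_index(d.argmax(),d.shape)
                print("  belly",j[::-1],d.max(),plane(ray(n,j[1],j[0]),.07))
out=[cv2.resize(ims["top"][130:240,200:440],None,fx=3,fy=3,interpolation=cv2.INTER_CUBIC)]
cv2.imwrite("pics/crop_top.png",out[0])
E
```

```text
scene cap 36 [320.3 257.7] [317 255   7   7] [ 0.5783 -0.1337  0.05  ]
scene blue 540 [271.1 281.9] [255 262  43  37] [ 0.5259 -0.2599  0.06  ]
scene cupwhite 183 [289.1 252.8] [280 247  19  13] [ 0.5043 -0.1623  0.05  ]
scene gourd 703 [369.6 174.4] [341 156  63  36] [0.5396 0.2001 0.07  ]
  belly (np.int64(360), np.int64(177)) 6.1969 [0.5211 0.1738 0.07  ]
scene gourd 11 [407.8 203.8] [406 201   4   6] [0.6878 0.1401 0.07  ]
  belly (np.int64(408), np.int64(201)) 1.0 [0.6837 0.151  0.07  ]
top cap 36 [363.8 176.4] [361 173   7   7] [ 0.5786 -0.1317  0.05  ]
top blue 411 [410.9 200.7] [390 185  35  29] [ 0.5113 -0.248   0.06  ]
top blue 15 [367.9 200. ] [366 197   7   9] [ 0.5131 -0.1391  0.06  ]
top blue 25 [383.1 207.8] [378 201   8  14] [ 0.4929 -0.1768  0.06  ]
top cupwhite 208 [375.4 205.1] [367 197  17  17] [ 0.5021 -0.1592  0.05  ]
top gourd 1132 [234.3 187.5] [218 151  31  63] [0.5432 0.1989 0.07  ]
  belly (np.int64(234), np.int64(188)) 8.5907 [0.5419 0.1996 0.07  ]
```

View pics/crop_top.png

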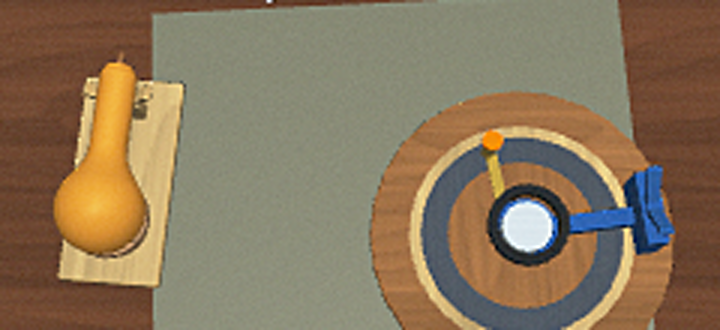

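The crop confirms it. The small gourd lies on the rack, belly at crop (100,210) and neck up to (118,65). The blue leg points right and the peg's cap is up-left at crop (492,141), so the leg has to swing about 90° counterclockwise. I'll move to a view that covers both the rack and the rest.

>>> {"op": "arm_command", "data": {
  "motion": [
    [[27.5, 28.4, -2.8], [0, 0, 0], 1],
    [[27.5, 28.4, -2.8], [0, 0, 0], 1],
    [[27.5, 28.4, -2.8], [0, 0, 0], 1],
    [[27.5, 28.4, -2.8], [0, 0, 0], 1],
    [[27.5, 28.4, -2.8], [0, 0, 0], 1],
    [[27.5, 28.4, -2.8], [0, 0, 0], 1],
    [[27.5, 28.4, -2.8], [0, 0, 0], 1],
    [[27.5, 28.4, -2.8], [0, 0, 0], 0.5],
    [[27.5, 28.4, -2.8], [0, 0, 0], 0],
    [[27.5, 28.4, -2.8], [0, 0, 0], 0],
    [[27.5, 28.4, -2.8], [0, 0, 0], 0],
    [[27.5, 28.4, -2.8], [0, 0, 0], 0],
    [[27.5, 28.4, -2.8], [0, 0, 0], 0],
    [[27.5, 28.4, -2.8], [0, 0, 0], 0],
    [[27.5, 28.4, -2.8], [0, 0, 0], 0],
    [[27.5, 28.4, -2.8], [0, 0, 0], 0],
    [[27.5, 28.4, -2.8], [0, 0, 0], 0],
    [[27.5, 28.4, -2.8], [0, 0, 0], 0],
    [[0, 0, 0], [0, 0, 0], 0],
    [[0, 0, 0], [0, 0, 0], 0]
  ]
}}

```text
t: 1.82
eef_pos: [0.5217, -0.0007, 0.2984]
ee_rot: [3.141, 0.001, -0.321]
force: [-0.1, 0.6, 0.7]
width: 0.0066
```

```bash
python3 - <<'E'
from h import *
import json
s=arm.get_state(); im=arm.grab_frame("wrist"); cv2.imwrite("pics/w1.png",im[:,:,::-1])
json.dump({k:np.asarray(v).tolist() for k,v in s.items()},open("w1.json","w")); print(s["t"],s["eef_pos"],s["ee_rot"],s["width"],s["q"],s["force"])
E
```

```text
1.8167 [ 0.52170357 -0.00069993  0.2984101 ] [ 3.14097513e+00  9.12952490e-04 -3.21232253e-01] 0.0066478298456141335 [ 3.75047874e-01  7.48566548e-02 -2.41532123e-01 -1.17547656e-04
 -1.25550406e+00  8.74552994e-01] [-0.14573715  0.57013305  0.69598969]
```

View pics/w1.png

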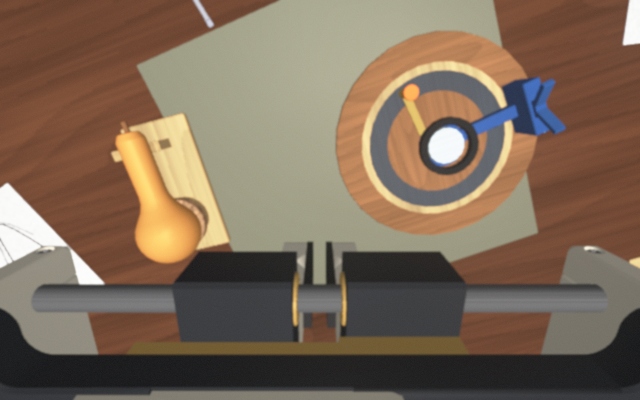

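The wrist view shows the gourd's belly at (168,232) and its neck running to (126,135). The cup is at (448,146), the cap at (411,92), the leg's bar from (475,128) to (515,112), and its block at about (532,105). Next I'll triangulate these with the top and scene pictures.

```bash
python3 - <<'E'
from h import *
import json
np.set_printoptions(precision=4,suppress=True)
st=json.load(open("w1.json"))
ims={"top":cv2.imread("pics/top0.png"),"scene":cv2.imread("pics/scene0.png"),"wrist":cv2.imread("pics/w1.png")}
roi={"top":(320,155,430,265),"scene":(235,222,346,310),"wrist":(320,20,580,240)}
roig={"top":(210,140,262,230),"scene":(335,150,403,203),"wrist":(95,115,215,275)}
big=lambda b:max(b,key=lambda t:t[0])
P={}
for n,im in ims.items():
    for k,lo,hi in(("cap",(5,170,150),(18,255,255)),("white",(0,0,195),(180,70,255))):
        b=big(blobs(im,lo,hi,8,roi[n]));P[n,k]=ray(n,*b[1],st)
        print(n,k,b[:3])
    b=big(blobs(im,(5,150,90),(22,255,255),8,roig[n]));m=b[3].astype(np.uint8)
    m=cv2.morphologyEx(m,cv2.MORPH_CLOSE,np.ones((5,5)))
    f=6 ; M=cv2.resize(m*255,None,fx=f,fy=f,interpolation=cv2.INTER_LINEAR); M=(M>127).astype(np.uint8)
    d=cv2.distanceTransform(M,cv2.DIST_L2,5);y,x=np.unravel_index(d.argmax(),d.shape)
    c=np.array([x,y])/f; r=d.max()/f
    ys,xs=np.nonzero(m);q=np.c_[xs,ys]-c; far=np.hypot(*q.T)>1.5*r
    ax=q[far].mean(0);L=np.hypot(*ax);ax/=L
    mid=c+q[far].mean(0)   # on-axis neck mid pixel
    P[n,"belly"]=ray(n,*c,st);P[n,"mid"]=ray(n,*mid,st)
    print(n,"belly",c,r,"neckmid",mid,"far/r",np.hypot(*q.T).max()/r)
for k in("cap","white","belly","mid"):
    print(k,*[(a,tri(*[P[n,k] for n in a.split()])) for a in("top wrist","top scene wrist")])
for n in ims: print(n,"axis at .07",plane(P[n,"belly"],.07),plane(P[n,"mid"],.07))
for u in((475,128),(515,112)): print("bar",plane(ray("wrist",*u,st),.035))
bl=big(blobs(ims["wrist"],(100,150,60),(125,255,255),8,(505,60,580,150)));print("block",bl[:3],plane(ray("wrist",*bl[1],st),.06))
E
```

```text
top cap (36, array([363.8, 176.4]), array([361, 173,   7,   7], dtype=int32))
top white (211, array([375.4, 205.1]), array([367, 197,  17,  17], dtype=int32))
top belly [232.8333 199.5   ] 14.714213 neckmid [237.5971 164.5794] far/r 3.3544888484521094
scene cap (36, array([320.3, 257.7]), array([317, 255,   7,   7], dtype=int32))
scene white (190, array([289. , 252.8]), array([280, 247,  19,  13], dtype=int32))
scene belly [388.8333 174.5   ] 13.35323 neckmid [352.1307 166.5458] far/r 4.429358177427038
wrist cap (17, array([403.9,  93.3]), array([403,  89,   4,  10], dtype=int32))
wrist white (1029, array([446.3, 145.3]), array([429, 127,  36,  37], dtype=int32))
wrist belly [170.1667 213.8333] 13.08553 neckmid [155.7493 207.5445] far/r 7.309520593315411
cap ('top wrist', (array([ 0.5794, -0.1299,  0.0438]), [np.float64(0.002736990348248681), np.float64(0.002736990348248602)])) ('top scene wrist', (array([ 0.5782, -0.13  ,  0.0459]), [np.float64(0.002639737928725591), np.float64(0.0020046773736565712), np.float64(0.0032196165853423404)]))
white ('top wrist', (array([ 0.5033, -0.1607,
[... 469 characters left out ...]
loat64(0.048857568720925566), np.float64(0.022702634147931017)]))
mid ('top wrist', (array([0.5661, 0.1621, 0.1511]), [np.float64(0.014855585775828573), np.float64(0.014855585775828581)])) ('top scene wrist', (array([0.55  , 0.1451, 0.1556]), [np.float64(0.034849245807387956), np.float64(0.040732409451199686), np.float64(0.008902560089219544)]))
top axis at .07 [0.5121 0.2008 0.07  ] [0.6042 0.1938 0.07  ]
scene axis at .07 [0.5885 0.2302 0.07  ] [0.4762 0.2061 0.07  ]
wrist axis at .07 [0.5338 0.1856 0.07  ] [0.5467 0.1987 0.07  ]
bar [ 0.5106 -0.2036  0.035 ]
bar [ 0.5143 -0.2534  0.035 ]
block (495, array([533.7, 103.3]), array([523,  79,  25,  55], dtype=int32)) [ 0.5225 -0.2608  0.06  ]
```

>>> {"op": "arm_command", "data": {
  "motion": [
    [[1.8, 35.3, 0], [0, 0, 0], 0],
    [[1.8, 35.3, 0], [0, 0, 0], 0],
    [[1.8, 35.3, 0], [0, 0, 0], 0],
    [[1.8, 35.3, 0], [0, 0, 0], 0],
    [[1.8, 35.3, 0], [0, 0, 0], 0],
    [[1.8, 35.3, 0], [0, 0, 0], 0],
    [[1.8, 35.3, 0], [0, 0, 0], 0],
    [[1.8, 35.3, 0], [0, 0, 0], 0],
    [[0, 0, 10], [0, 0, 7], 0],
    [[0, 0, 10], [0, 0, 7], 0],
    [[0, 0, 10], [0, 0, 7], 0],
    [[0, 0, 10], [0, 0, 7], 0],
    [[0, 0, 10], [0, 0, 7], 0],
    [[0, 0, 10], [0, 0, 7], 0],
    [[0, 0, 10], [0, 0, 7], 0],
    [[0, 0, 10], [0, 0, 7], 0],
    [[0, 0, 10], [0, 0, 7], 0],
    [[0, 0, 10], [0, 0, 7], 0],
    [[0, 0, 10], [0, 0, 7], 0],
    [[0, 0, 0], [0, 0, 7], 0]
  ]
}}

```text
t: 3.53
eef_pos: [0.4464, -0.2694, 0.187]
ee_rot: [3.139, 0.001, -1.787]
force: [-0.9, -0.2, -0.8]
width: 0.0007
```

>>> {"op": "arm_command", "data": {
  "motion": [
    [[0, 0, 10], [0, 0, 7], 0],
    [[0, 0, 10], [0, 0, 7], 0],
    [[0, 0, 10], [0, 0, 7], 0],
    [[0, 0, 10], [0, 0, 7], 0],
    [[0, 0, 10], [0, 0, 7], 0],
    [[0, 0, 10], [0, 0, 7], 0],
    [[0, 0, 10], [0, 0, 7], 0],
    [[0, 0, 10], [0, 0, 7], 0],
    [[0, 0, 10], [0, 0, 7], 0],
    [[0, 0, 0], [0, 0, 7], 0],
    [[0, 0, 0], [0, 0, 0], 0],
    [[0, 0, 0], [0, 0, 0], 0]
  ]
}}

```text
t: 4.53
eef_pos: [0.4476, -0.2703, 0.0992]
ee_rot: [-3.142, 0.0, -2.999]
force: [-0.1, 0.7, -0.0]
width: 0.0003
```

```bash
python3 - <<'E'
from h import *
import json
s=arm.get_state(); im=arm.grab_frame("wrist"); cv2.imwrite("pics/w2.png",im[:,:,::-1])
t=arm.grab_frame("top"); cv2.imwrite("pics/top2.png",t[:,:,::-1])
json.dump({k:np.asarray(v).tolist() for k,v in s.items()},open("w2.json","w")); print(s["t"],s["eef_pos"],s["ee_rot"],s["width"],s["q"],s["force"])
a=cv2.imread("pics/w2.png");b=cv2.resize(t[130:270,320:480,::-1],None,fx=2.5,fy=2.5)
c=np.zeros((400,800,3),np.uint8);c[:250,:400]=cv2.resize(a,(400,250));c[:350,400:]=b[:350];cv2.imwrite("pics/c2.png",c)
E
```

```text
4.5333 [ 0.44761981 -0.27032039  0.0991503 ] [-3.14152342e+00  1.93137614e-04 -2.99875612e+00] 0.00030578656341499993 [-1.67723025e-01  2.61521548e-01 -5.14583722e-01  9.66591180e-06
 -7.94486002e-01 -1.26024355e+00] [-0.08331751  0.65679784 -0.04565168]
```

View pics/c2.png

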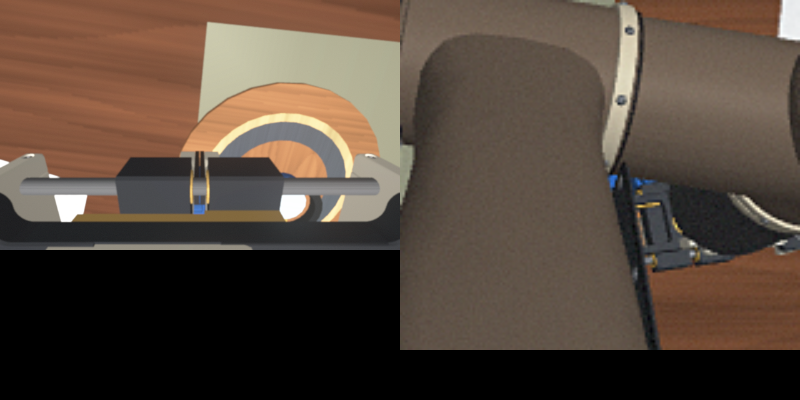

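The fingers stand behind the leg's end block; the blue shows just past them at (200,210) of the left panel, and the arm hides the leg in the top view. I'll descend and close up to the block.

>>> {"op": "arm_command", "data": {
  "motion": [
    [[0, 0, 9.3], [0, 0, 0], 0],
    [[0, 0, 9.3], [0, 0, 0], 0],
    [[0, 0, 9.3], [0, 0, 0], 0],
    [[0, 0, 9.3], [0, 0, 0], 0],
    [[-6, 0, 0], [0, 0, 0], 0],
    [[-6, 0, 0], [0, 0, 0], 0],
    [[-6, 0, 0], [0, 0, 0], 0],
    [[-4, 0, 0], [0, 0, 0], 0],
    [[-2, 0, 0], [0, 0, 0], 0],
    [[-2, 0, 0], [0, 0, 0], 0],
    [[-2, 0, 0], [0, 0, 0], 0]
  ]
}}

```text
t: 5.55
eef_pos: [0.4749, -0.2675, 0.0619]
ee_rot: [-3.142, -0.0, -3.004]
force: [-1.7, -2.3, 0.4]
width: 0.0005
```

>>> {"op": "arm_command", "data": {
  "motion": [
    [[-7.4, -2.6, 0], [0, 0, -4], 0],
    [[-7.4, -2.6, 0], [0, 0, -4], 0],
    [[-7.4, -2.6, 0], [0, 0, -4], 0],
    [[-7.4, -2.6, 0], [0, 0, -4], 0],
    [[-7.4, -2.6, 0], [0, 0, -4], 0],
    [[-7.4, -2.6, 0], [0, 0, -4], 0],
    [[-7.4, -2.6, 0], [0, 0, -4], 0],
    [[-7.4, -2.6, 0], [0, 0, -4], 0],
    [[-7.4, -2.6, 0], [0, 0, -4], 0],
    [[-7.4, -2.6, 0], [0, 0, -4], 0]
  ]
}}

```text
t: 6.38
eef_pos: [0.5513, -0.2595, 0.0619]
ee_rot: [-3.141, -0.001, -2.303]
force: [-0.1, -4.9, -1.4]
width: 0.0002
```

```bash
cat > f.py <<'E'
from h import *
H=np.array([.503,-.1605])
def rep():
    s=arm.get_state();y=s["ee_rot"][2];th=y+np.pi/2
    l=np.array([np.cos(th),np.sin(th)]);p=np.array([-l[1],l[0]]);d=s["eef_pos"][:2]-H
    print("t %.2f th %.3f along l %.1f p %.1f z %.1f | Fp %.1f Fl %.1f Fz %.1f M %s"%(s["t"],th,d@l*1e3,d@p*1e3,s["eef_pos"][2]*1e3,s["force"][:2]@p,s["force"][:2]@l,s["force"][2],s["moment"].round(2)))
if __name__=="__main__": rep()
E
python3 f.py
```

```text
t 6.38 th -0.733 along l 102.1 p -41.3 z 61.9 | Fp -3.7 Fl 3.2 Fz -1.4 M [-1.55  0.02 -0.  ]
```

>>> {"op": "arm_command", "data": {
  "motion": [
    [[-7.4, -2.6, 0], [0, 0, -4], 0],
    [[-7.4, -2.6, 0], [0, 0, -4], 0],
    [[-7.4, -2.6, 0], [0, 0, -4], 0],
    [[-7.4, -2.6, 0], [0, 0, -4], 0],
    [[-7.4, -2.6, 0], [0, 0, -4], 0],
    [[-7.4, -2.6, 0], [0, 0, -4], 0],
    [[-7.4, -2.6, 0], [0, 0, -4], 0],
    [[-7.4, -2.6, 0], [0, 0, -4], 0],
    [[-7.4, -2.6, 0], [0, 0, -4], 0],
    [[-7.4, -2.6, 0], [0, 0, -4], 0]
  ]
}}

```text
t: 7.22
eef_pos: [0.6049, -0.2035, 0.062]
ee_rot: [-3.14, -0.001, -1.605]
force: [1.9, -3.4, -2.7]
width: 0.0007
```

```bash
python3 f.py
```

```text
t 7.22 th -0.034 along l 103.3 p -39.5 z 62.0 | Fp -3.3 Fl 2.1 Fz -2.7 M [-1.12 -0.6   0.03]
```

>>> {"op": "arm_command", "data": {
  "motion": [
    [[-3.7, -1.4, 0], [0, 0, -2], 0],
    [[-3.7, -1.4, 0], [0, 0, -2], 0],
    [[-1.8, -0.7, 0], [0, 0, -1], 0],
    [[-1.8, -0.7, 0], [0, 0, -1], 0],
    [[-0.9, -0.3, 0], [0, 0, -0.5], 0],
    [[-0.9, -0.3, 0], [0, 0, -0.5], 0]
  ]
}}

```text
t: 7.72
eef_pos: [0.6093, -0.1905, 0.062]
ee_rot: [-3.141, -0.0, -1.486]
force: [2.7, -1.7, -1.5]
width: 0.001
```

```bash
python3 f.py; python3 - <<'E'
from h import *
im=arm.grab_frame("scene"); cv2.imwrite("pics/s3.png",cv2.resize(im[215:320,220:360,::-1],None,fx=4,fy=4,interpolation=cv2.INTER_CUBIC))
E
```

```text
t 7.72 th 0.085 along l 103.4 p -38.9 z 62.0 | Fp -1.9 Fl 2.6 Fz -1.5 M [-0.98 -1.09  0.  ]
```

View pics/s3.png

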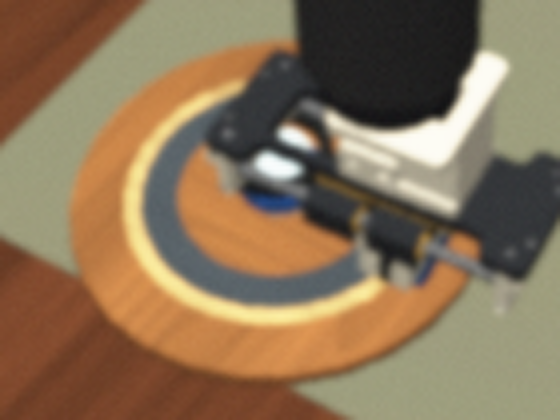

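The crop shows the fingers at (390,260) behind the leg's block, with the leg now swung round towards the peg side. I'll go on in small steps and read the force after each.

>>> {"op": "arm_command", "data": {
  "motion": [
    [[-0.9, -0.3, 0], [0, 0, -0.5], 0],
    [[-0.9, -0.3, 0], [0, 0, -0.5], 0],
    [[-0.9, -0.3, 0], [0, 0, -0.5], 0],
    [[-0.9, -0.3, 0], [0, 0, -0.5], 0],
    [[0, 0, 0], [0, 0, 0], 0]
  ]
}}

```text
t: 8.18
eef_pos: [0.6098, -0.1864, 0.0619]
ee_rot: [-3.141, -0.0, -1.45]
force: [2.9, -2.8, 0.3]
width: 0.0005
```

>>> {"op": "arm_command", "data": {
  "motion": [
    [[-0.9, -0.3, 0], [0, 0, -0.5], 0],
    [[-0.9, -0.3, 0], [0, 0, -0.5], 0],
    [[0, 0, 0], [0, 0, 0], 0]
  ]
}}

```text
t: 8.43
eef_pos: [0.6101, -0.1846, 0.0618]
ee_rot: [-3.142, -0.0, -1.433]
force: [3.6, -2.1, 0.2]
width: 0.0003
```

```bash
python3 f.py
```

```text
t 8.43 th 0.138 along l 102.7 p -38.6 z 61.8 | Fp -2.6 Fl 3.2 Fz 0.2 M [-0.79 -0.95 -0.03]
```

>>> {"op": "arm_command", "data": {
  "motion": [
    [[-0.9, -0.3, 0], [0, 0, -0.5], 0],
    [[-0.9, -0.3, 0], [0, 0, -0.5], 0],
    [[0, 0, 0], [0, 0, 0], 0]
  ]
}}

```text
t: 8.68
eef_pos: [0.6104, -0.1831, 0.0618]
ee_rot: [3.141, -0.0, -1.415]
force: [2.4, -3.6, 1.0]
width: 0.0004
```

>>> {"op": "arm_command", "data": {
  "motion": [
    [[-0.9, -0.3, 0], [0, 0, -0.5], 0],
    [[0, 0, 0], [0, 0, 0], 0]
  ]
}}

```text
t: 8.85
eef_pos: [0.6105, -0.1828, 0.0619]
ee_rot: [3.141, -0.001, -1.407]
force: [3.4, -8.0, 1.4]
width: 0.0004
```

>>> {"op": "arm_command", "data": {
  "motion": [
    [[-0.9, -0.3, 0], [0, 0, -0.5], 0],
    [[0, 0, 0], [0, 0, 0], 0]
  ]
}}

```text
t: 9.02
eef_pos: [0.6106, -0.1825, 0.0619]
ee_rot: [3.141, -0.002, -1.398]
force: [1.4, -11.2, -0.4]
width: 0.0006
```

```bash
python3 f.py
```

```text
t 9.02 th 0.173 along l 102.2 p -40.2 z 61.9 | Fp -11.3 Fl -0.6 Fz -0.4 M [-4.13 -1.19  0.01]
```

The peg is felt: the push went 3.6 → 8.0 → 11.3 N, about 4 N per 0.9 mm. I'll add 0.6 mm and hold.

>>> {"op": "arm_command", "data": {
  "motion": [
    [[-0.6, 0, 0], [0, 0, 0], 0],
    [[0, 0, 0], [0, 0, 0], 0],
    [[0, 0, 0], [0, 0, 0], 0]
  ]
}}

```text
t: 9.27
eef_pos: [0.6106, -0.1825, 0.0619]
ee_rot: [3.141, -0.002, -1.399]
force: [5.0, -13.9, -1.7]
width: 0.0007
```

```bash
python3 f.py
```

```text
t 9.27 th 0.172 along l 102.2 p -40.1 z 61.9 | Fp -14.5 Fl 2.6 Fz -1.7 M [-5.06 -1.43 -0.07]
```

>>> {"op": "arm_command", "data": {
  "motion": [
    [[0, 0, 0], [0, 0, 0], 0],
    [[0, 0, 0], [0, 0, 0], 0],
    [[0, 0, 0], [0, 0, 0], 0],
    [[0, 0, 0], [0, 0, 0], 0],
    [[0, 0, 0], [0, 0, 0], 0],
    [[0, 0, 0], [0, 0, 0], 0]
  ]
}}

```text
t: 9.77
eef_pos: [0.6106, -0.1825, 0.0619]
ee_rot: [3.141, -0.002, -1.399]
force: [4.2, -14.0, -2.4]
width: 0.0005
```

>>> {"op": "arm_command", "data": {
  "motion": [
    [[0, 0, 0], [0, 0, 0], 0],
    [[0, 0, 0], [0, 0, 0], 0],
    [[0, 0, 0], [0, 0, 0], 0],
    [[0, 0, 0], [0, 0, 0], 0]
  ]
}}

```text
t: 10.1
eef_pos: [0.6106, -0.1824, 0.0619]
ee_rot: [3.141, -0.002, -1.399]
force: [3.4, -13.8, -1.8]
width: 0.0002
```

```bash
python3 f.py
```

```text
t 10.10 th 0.172 along l 102.2 p -40.1 z 61.9 | Fp -14.2 Fl 1.0 Fz -1.8 M [-5.01 -1.41 -0.01]
```

Held at about 14 N for over a second. Now I'll back off, rise and go over to the gourd.

>>> {"op": "arm_command", "data": {
  "motion": [
    [[2, 0, 0], [0, 0, 0], 0],
    [[6, 0, 0], [0, 0, 0], 0],
    [[10, 0, 0], [0, 0, 0], 0],
    [[12, 0, 0], [0, 0, 0], 0],
    [[12, 0, 0], [0, 0, 0], 0],
    [[0, 0, -25], [0, 0, 0], 0],
    [[0, 0, -35], [0, 0, 0], 0],
    [[0, 0, -35], [0, 0, 0], 0],
    [[0, 0, -35], [0, 0, 0], 0],
    [[0, 0, -35], [0, 0, 0], 0],
    [[0, 0, -35], [0, 0, 0], 0],
    [[0, 0, -28], [0, 0, 0], 0]
  ]
}}

```text
t: 11.1
eef_pos: [0.6178, -0.2229, 0.2929]
ee_rot: [-3.14, -0.001, -1.399]
force: [0.7, 0.3, 0.2]
width: 0.0001
```

>>> {"op": "arm_command", "data": {
  "motion": [
    [[-39.6, 3.9, 3.6], [0, 0, 0], 0],
    [[-39.6, 3.9, 3.6], [0, 0, 0], 0],
    [[-39.6, 3.9, 3.6], [0, 0, 0], 0],
    [[-39.6, 3.9, 3.6], [0, 0, 0], 0],
    [[-39.6, 3.9, 3.6], [0, 0, 0], 0],
    [[-39.6, 3.9, 3.6], [0, 0, 0], 0],
    [[-39.6, 3.9, 3.6], [0, 0, 0], 0],
    [[-39.6, 3.9, 3.6], [0, 0, 0], 0],
    [[-39.6, 3.9, 3.6], [0, 0, 0], 0],
    [[-39.6, 3.9, 3.6], [0, 0, 0], 0],
    [[-39.6, 3.9, 3.6], [0, 0, 0], 0]
  ]
}}

```text
t: 12.02
eef_pos: [0.5005, 0.2012, 0.2503]
ee_rot: [-3.142, 0.0, -1.399]
force: [1.0, 0.9, 0.4]
width: 0.0005
```

>>> {"op": "arm_command", "data": {
  "motion": [
    [[0, 0, 0], [0, 0, -7], 1],
    [[0, 0, 0], [0, 0, -7], 1],
    [[0, 0, 0], [0, 0, -7], 1],
    [[0, 0, 0], [0, 0, -7], 1],
    [[0, 0, 0], [0, 0, -7], 1],
    [[0, 0, 0], [0, 0, -7], 1],
    [[0, 0, 0], [0, 0, -7], 1],
    [[0, 0, 0], [0, 0, -7], 1],
    [[0, 0, 0], [0, 0, -7], 1],
    [[0, 0, 0], [0, 0, -7], 1],
    [[0, 0, 0], [0, 0, -6], 1],
    [[0, 0, 0], [0, 0, 0], 1],
    [[0, 0, 0], [0, 0, 0], 1]
  ]
}}

```text
t: 13.1
eef_pos: [0.5012, 0.1996, 0.2501]
ee_rot: [3.141, 0.0, -0.076]
force: [0.2, 1.1, 0.7]
width: 0.0817
```

```bash
python3 - <<'E'
from h import *
import json
s=arm.get_state(); im=arm.grab_frame("wrist"); cv2.imwrite("pics/w4.png",im[:,:,::-1])
t=arm.grab_frame("top"); cv2.imwrite("pics/top4.png",t[:,:,::-1])
e=arm.grab_frame("scene"); cv2.imwrite("pics/scene4.png",e[:,:,::-1])
json.dump({k:np.asarray(v).tolist() for k,v in s.items()},open("w4.json","w")); print(s["t"],s["eef_pos"],s["ee_rot"],s["width"],s["q"],s["force"])
a=cv2.imread("pics/w4.png");c=np.zeros((580,800,3),np.uint8);c[:250,:400]=cv2.resize(a,(400,250))
c[:330,400:]=cv2.resize(t[150:282,310:470,::-1],(400,330),interpolation=cv2.INTER_CUBIC);c[330:580,400:]=cv2.resize(e[215:315,220:380,::-1],(400,250),interpolation=cv2.INTER_CUBIC)
cv2.imwrite("pics/c4.png",c)
E
```

```text
13.1 [0.50124677 0.19957632 0.25010424] [ 3.14144909e+00  3.93740415e-04 -7.63392149e-02] 0.0817207204098031 [ 7.42237327e-01  1.35063537e-01 -2.84232164e-01 -2.07337085e-04
 -1.15187449e+00  7.52304189e-01] [0.17719825 1.1367106  0.69295229]
```

View pics/c4.png

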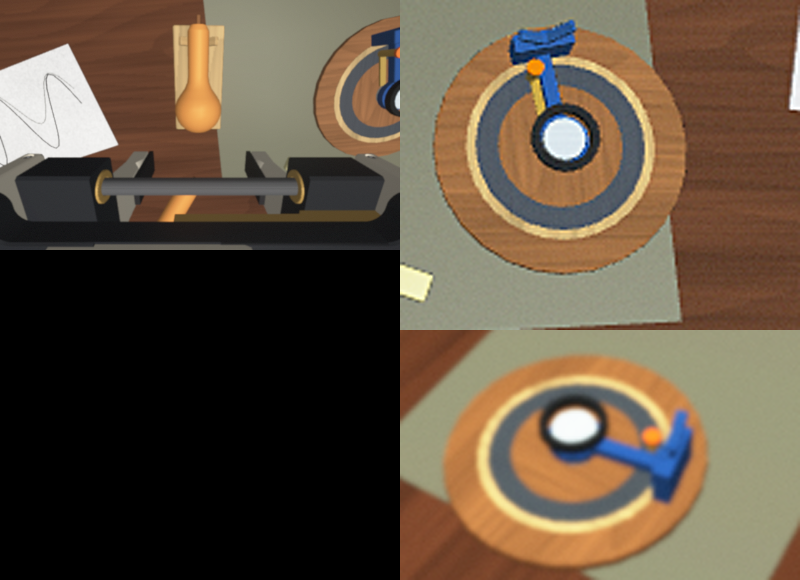

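Left panel: the gourd lies straight ahead, belly at about (198,105) and neck up to (199,25), with the gripper open. Right panels: the leg's bar lies against the peg (cap at (536,67) in the top view, (652,437) in the scene view). Next I'll refine the gourd's position and the leg's angle.

```bash
python3 - <<'E'
from h import *
import json
np.set_printoptions(precision=4,suppress=True)
st={"w1":json.load(open("w1.json")),"w4":json.load(open("w4.json")),"top":None}
src=[("wrist","w4",(262,20,372,218)),("wrist","w1",(105,118,212,270)),("top","top",(205,140,262,225))]
im={"w4":"w4","w1":"w1","top":"top0"}
P={}
for cam,k,roi in src:
    I=cv2.imread(f"pics/{im[k]}.png")
    b=max(blobs(I,(9,165,140),(22,255,255),8,roi),key=lambda t:t[0]);m=b[3].astype(np.uint8)
    cs,_=cv2.findContours(m,cv2.RETR_EXTERNAL,cv2.CHAIN_APPROX_NONE);m[:]=0;cv2.drawContours(m,cs,-1,1,-1)
    d=cv2.distanceTransform(cv2.resize(m,None,fx=4,fy=4,interpolation=cv2.INTER_NEAREST),cv2.DIST_L2,5)
    y,x=np.unravel_index(d.argmax(),d.shape);c=np.array([x-1.5,y-1.5])/4;r=d.max()/4
    ys,xs=np.nonzero(m);q=np.c_[xs,ys]-c;h=np.hypot(*q.T)
    ax=q[h>2*r].mean(0);ax/=np.hypot(*ax);s=q@ax
    sel=(s>1.45*r)&(s<3.0*r)
    mid=c+q[sel].mean(0)
    w=[np.ptp((q[np.abs(s-z*r)<.7]@[-ax[1],ax[0]]))+1 for z in(1.6,2,2.5)]
    print(k,"belly",c,"r",r,"mid",mid,"smax/r",s.max()/r,"neckwidths/2r",np.array(w)/2/r)
    P[k]=(ray(cam,*c,st[k]),ray(cam,*mid,st[k]))
    a0,a1=[plane(z,.07) for z in P[k]];v=a1-a0
    print("   z=.07:",a0,a1,"dir",np.arctan2(v[1],v[0]))
for ks in(("w4","top"),("w4","w1"),("w4","w1","top")):
    B,e=tri(*[P[k][0] for k in ks]);print(ks,"belly",B,np.round(e,4))
# rest: hinge, cap, fork/block
R={}
for n in("top","scene"):
    I=cv2.imread(f"pics/{n}4.png");roi={"top":(320,155,430,265),"scene":(235,215,360,312)}[n]
    for k,lo,hi in(("cap",(5,170,150),(18,255,255)),("white",(0,0,195),(180,70,255)),("blue",(100,150,60),(125,255,255))):
        b=max(blobs(I,lo,hi,5,roi),key=lambda t:t[0]);R[n,k]=ray(n,*b[1]);print(n,k,b[:3])
for k in("cap","white"):print(k,tri(R["top",k],R["scene",k]))
E
```

```text
w4 belly [297.875 155.625] r 7.6461234 mid [303.6053 139.3246] smax/r 13.756248629869345 neckwidths/2r [0.757  0.7724 0.6279]
   z=.07: [0.5343 0.2161 0.07  ] [0.5499 0.2089 0.07  ] dir -0.4308936618386888
w1 belly [183.875 214.375] r 4.0492244 mid [176.625 209.   ] smax/r 23.553538986637538 neckwidths/2r [1.2194 1.1166 0.9112]
   z=.07: [0.5273 0.1702 0.07  ] [0.5365 0.1756 0.07  ] dir 0.5312798444131005
top belly [232.625 198.375] r 14.181397 mid [237.1685 167.1832] smax/r 3.3905764020262685 neckwidths/2r [0.4641 0.4292 0.4292]
   z=.07: [0.515  0.2015 0.07  ] [0.5972 0.1945 0.07  ] dir -0.08474375616757031
('w4', 'top') belly [0.5271 0.2179 0.0151] [0.0028 0.0028]
('w4', 'w1') belly [ 0.514   0.2234 -0.0269] [0.0055 0.0055]
('w4', 'w1', 'top') belly [0.5228 0.2156 0.0039] [0.006 0.012 0.008]
top cap (33, array([363.8, 176.4]), array([361, 173,   7,   7], dtype=int32))
top white (210, array([375.4, 205.1]), array([367, 197,  17,  17], dtype=int32))
top blue (363, array([367.4, 171.4]), array([354, 158,  26,  35], dtype=int32))
scene cap (37, array([320.2, 257.6]), array([317, 255,   7,   7], dtype=int32))
scene white (189, array([289. , 252.8]), array([280, 247,  19,  13], dtype=int32))
scene blue (424, array([319.3, 265.6]), array([284, 249,  52,  33], dtype=int32))
cap (array([ 0.5781, -0.1324,  0.0492]), [np.float64(0.0008904731062003465), np.float64(0.0008904731062002826)])
white (array([ 0.5025, -0.16  ,  0.0467]), [np.float64(0.00038933675897665464), np.float64(0.00038933675897650073)])
```

The cap has not moved (same pixels as before), so the peg didn't shift. My colour mask fails on the wrist pictures; I'll check the colours there.

```bash
python3 - <<'E'
from h import *
for f,pts in(("w4",[(300,170),(317,168),(335,180),(318,60),(310,70),(327,100),(345,120),(285,110),(260,180)]),("w1",[(168,232),(150,240),(126,140),(140,160),(190,140),(100,200),(200,220)])):
    I=cv2.cvtColor(cv2.imread(f"pics/{f}.png"),cv2.COLOR_BGR2HSV)
    print(f,[(p,I[p[1],p[0]].tolist()) for p in pts])
E
```

```text
w4 [((300, 170), [15, 164, 227]), ((317, 168), [16, 158, 240]), ((335, 180), [16, 159, 240]), ((318, 60), [18, 145, 246]), ((310, 70), [15, 162, 231]), ((327, 100), [16, 163, 233]), ((345, 120), [18, 101, 218]), ((285, 110), [19, 102, 203]), ((260, 180), [10, 137, 97])]
w1 [((168, 232), [21, 136, 253]), ((150, 240), [20, 143, 253]), ((126, 140), [20, 145, 253]), ((140, 160), [20, 142, 252]), ((190, 140), [21, 93, 238]), ((100, 200), [10, 138, 113]), ((200, 220), [14, 111, 212])]
```

```bash
cat > g.py <<'E'
from h import *
def gourd(cam,I,roi,st,lo=(9,122,170),hi=(25,255,255)):
    b=max(blobs(I,lo,hi,8,roi),key=lambda t:t[0]);m=b[3].astype(np.uint8)
    cs,_=cv2.findContours(m,cv2.RETR_EXTERNAL,cv2.CHAIN_APPROX_NONE);m[:]=0;cv2.drawContours(m,cs,-1,1,-1)
    d=cv2.distanceTransform(cv2.resize(m,None,fx=4,fy=4,interpolation=cv2.INTER_NEAREST),cv2.DIST_L2,5)
    y,x=np.unravel_index(d.argmax(),d.shape);c=np.array([x-1.5,y-1.5])/4;r=d.max()/4
    ys,xs=np.nonzero(m);q=np.c_[xs,ys]-c;h=np.hypot(*q.T)
    ax=q[h>2*r].mean(0);ax/=np.hypot(*ax);s=q@ax
    mid=c+q[(s>1.45*r)&(s<3.0*r)].mean(0)
    w=[np.ptp((q[np.abs(s-z*r)<.7]@[-ax[1],ax[0]]))+1 for z in(1.6,2,2.5)]
    print(cam,"belly",c,"r",r,"mid",mid,"smax/r",s.max()/r,"neckw/2r",np.array(w)/2/r)
    return ray(cam,*c,st),ray(cam,*mid,st)
E
python3 - <<'E'
from g import *
import json
np.set_printoptions(precision=4,suppress=True)
S={k:json.load(open(k+".json")) for k in("w1","w4")}
P={"w4":gourd("wrist",cv2.imread("pics/w4.png"),(262,20,372,218),S["w4"]),
"w1":gourd("wrist",cv2.imread("pics/w1.png"),(105,118,212,270),S["w1"]),
"top":gourd("top",cv2.imread("pics/top0.png"),(205,140,262,225),None,(9,150,140))}
for k in P:
    a,b=[plane(z,.07) for z in P[k]];v=b-a;print(k,a,b,"dir %.3f"%np.arctan2(v[1],v[0]))
for ks in(("w4","top"),("w4","w1"),("w4","w1","top")):
    print(ks,*[(p,np.round(e,4)) for p,e in(tri(*[P[k][i] for k in ks]) for i in(0,))])
# leg: bar centre line from top4 (height .035) between r=.045 and .08
I=cv2.imread("pics/top4.png")
m=cv2.inRange(cv2.cvtColor(I,cv2.COLOR_BGR2HSV),(100,120,60),(125,255,255))
H=np.array([.5025,-.16]);out=[]
ys,xs=np.nonzero(m)
for x,y in zip(xs,ys):
    p=plane(ray("top",x,y),.035)[:2]-H;r=np.hypot(*p)
    if .046<r<.085: out.append([r,np.arctan2(p[1],p[0])])
out=np.array(out);print("bar px",len(out),"angle mean %.3f"%out[:,1].mean(), "std %.3f"%out[:,1].std())
v=np.array([.5781,-.1324])-H;print("peg dir %.3f home %.3f r %.4f"%(np.arctan2(v[1],v[0]),np.arctan2(v[1],v[0])-.176,np.hypot(*v)))
E
```

```text
wrist belly [319.125 175.625] r 33.45349 mid [317.9633 101.4465] smax/r 4.14423276855278 neckw/2r [0.4633 0.4635 0.4633]
wrist belly [164.125 232.875] r 28.812794 mid [142.3029 172.3189] smax/r 4.083937559317089 neckw/2r [0.4784 0.4784 0.4845]
top belly [232.625 198.375] r 14.181397 mid [237.1884 167.2065] smax/r 3.3905791011087074 neckw/2r [0.4641 0.4641 0.4292]
w4 [0.5122 0.1964 0.07  ] [0.5845 0.192  0.07  ] dir -0.060
w1 [0.5128 0.2046 0.07  ] [0.5906 0.1938 0.07  ] dir -0.138
top [0.515  0.2015 0.07  ] [0.5971 0.1945 0.07  ] dir -0.085
('w4', 'top') (array([0.5134, 0.1977, 0.0793]), array([0.0017, 0.0017]))
('w4', 'w1') (array([0.5155, 0.1961, 0.0832]), array([0.0004, 0.0004]))
('w4', 'w1', 'top') (array([0.514 , 0.1979, 0.0795]), array([0.0018, 0.0012, 0.0018]))
bar px 79 angle mean 0.199 std 0.078
peg dir 0.350 home 0.174 r 0.0805
```

Gourd: belly at about (0.513, 0.198), axis height measured at 0.07–0.08 m, neck direction about −0.08. The leg's home angle is about 0.174, and the bar is measured against the peg. Next I'll go over the neck and part way down, then check the lateral centring.

>>> {"op": "arm_command", "data": {
  "motion": [
    [[20.5, 0, 0], [0, 0, 0], 1],
    [[20.5, 0, 0], [0, 0, 0], 1],
    [[20.5, 0, 0], [0, 0, 0], 1],
    [[20.5, 0, 0], [0, 0, 0], 1],
    [[0, 0, 22], [0, 0, 0], 1],
    [[0, 0, 22], [0, 0, 0], 1],
    [[0, 0, 22], [0, 0, 0], 1],
    [[0, 0, 22], [0, 0, 0], 1],
    [[0, 0, 22], [0, 0, 0], 1],
    [[0, 0, 0], [0, 0, 0], 1],
    [[0, 0, 0], [0, 0, 0], 1]
  ]
}}

```text
t: 14.17
eef_pos: [0.5824, 0.1936, 0.1394]
ee_rot: [3.14, 0.002, -0.074]
force: [1.4, 0.3, 0.7]
width: 0.0878
```

```bash
python3 - <<'E'
from h import *
import json
s=arm.get_state(); im=arm.grab_frame("wrist"); cv2.imwrite("pics/w5.png",im[:,:,::-1])
json.dump({k:np.asarray(v).tolist() for k,v in s.items()},open("w5.json","w")); print(s["t"],s["eef_pos"],s["ee_rot"],s["width"],s["force"])
I=cv2.imread("pics/w5.png");m=cv2.inRange(cv2.cvtColor(I,cv2.COLOR_BGR2HSV),(9,122,150),(25,255,255))
c,sn=np.cos(s["ee_rot"][2]),np.sin(s["ee_rot"][2])
for y in range(10,260,15):
    xs=np.nonzero(m[y,200:440])[0]+200
    if len(xs)>8:
        e=[xs.min(),xs.max()];p=plane(ray("wrist",sum(e)/2,y,s),.07)-s["eef_pos"]
        print(y,e,"tool x %.1f y %.1f"%(1e3*(p[0]*c+p[1]*sn),1e3*(p[0]*sn-p[1]*c)))
E
```

```text
14.1667 [0.58237646 0.19364192 0.13942397] [ 3.13967927e+00  1.97315063e-03 -7.35158381e-02] 0.08777620831316546 [1.37254299 0.27970644 0.7188061 ]
145 [np.int64(300), np.int64(333)] tool x 55.8 y 0.8
160 [np.int64(293), np.int64(340)] tool x 46.1 y 0.8
175 [np.int64(293), np.int64(341)] tool x 36.1 y 1.1
190 [np.int64(294), np.int64(339)] tool x 25.8 y 0.7
205 [np.int64(294), np.int64(339)] tool x 15.2 y 0.7
220 [np.int64(294), np.int64(339)] tool x 4.2 y 0.7
235 [np.int64(294), np.int64(338)] tool x -7.1 y 0.3
250 [np.int64(294), np.int64(338)] tool x -18.8 y 0.3
```

View pics/w5.png

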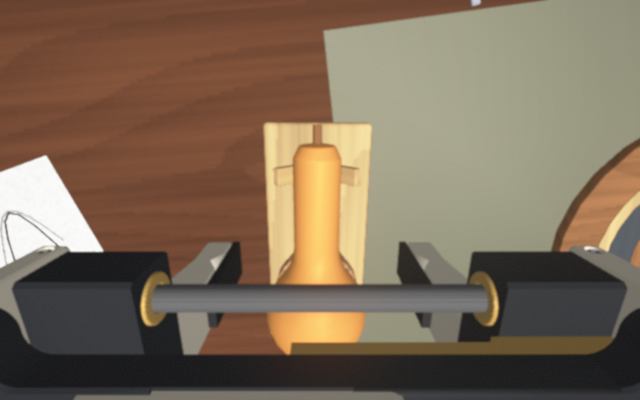

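The neck is centred at (316,205), within 0.7 mm of the jaws' mid-plane. Its end is 57 mm ahead of the TCP, so the grip falls about 71 mm from the belly's centre, as wanted. The neck's width puts its axis near 66–70 mm, which agrees with the text.

>>> {"op": "arm_command", "data": {
  "motion": [
    [[0, 0, 16], [0, 0, 0], 1],
    [[0, 0, 16], [0, 0, 0], 1],
    [[0, 0, 16], [0, 0, 0], 1],
    [[0, 0, 10], [0, 0, 0], 1],
    [[0, 0, 6.5], [0, 0, 0], 1],
    [[0, 0.5, 0], [0, 0, 0], 1],
    [[0, 0, 0], [0, 0, 0], 0.5],
    [[0, 0, 0], [0, 0, 0], 0.2],
    [[0, 0, 0], [0, 0, 0], 0],
    [[0, 0, 0], [0, 0, 0], 0],
    [[0, 0, 0], [0, 0, 0], 0],
    [[0, 0, 0], [0, 0, 0], 0],
    [[0, 0, 0], [0, 0, 0], 0],
    [[0, 0, 0], [0, 0, 0], 0],
    [[0, 0, 0], [0, 0, 0], 0],
    [[0, 0, 0], [0, 0, 0], 0]
  ],
  "newtons": 40
}}

```text
t: 15.55
eef_pos: [0.5832, 0.1949, 0.0761]
ee_rot: [-3.14, -0.001, -0.072]
force: [-0.9, 4.9, 2.2]
width: 0.0315
```

>>> {"op": "arm_command", "data": {
  "motion": [
    [[0, 0, -5], [0, 0, 0], 0],
    [[0, 0, -10], [0, 0, 0], 0],
    [[0, 0, -15], [0, 0, 0], 0],
    [[0, 0, -20], [0, 0, 0], 0],
    [[0, 0, -20], [0, 0, 0], 0],
    [[0, 0, -20], [0, 0, 0], 0],
    [[0, 0, -20], [0, 0, 0], 0],
    [[0, 0, -10], [0, 0, 0], 0],
    [[0, 0, 0], [0, 0, 0], 0],
    [[0, 0, 0], [0, 0, 0], 0],
    [[0, 0, 0], [0, 0, 0], 0]
  ]
}}

```text
t: 16.47
eef_pos: [0.582, 0.1932, 0.1944]
ee_rot: [3.141, 0.002, -0.073]
force: [-0.7, 0.3, -2.8]
width: 0.0309
```

```bash
python3 - <<'E'
from h import *
import json
s=arm.get_state(); im=arm.grab_frame("wrist"); cv2.imwrite("pics/w6.png",im[:,:,::-1])
e=arm.grab_frame("scene"); cv2.imwrite("pics/scene6.png",e[:,:,::-1])
print(s["t"],s["eef_pos"],s["ee_rot"],s["width"],s["force"],s["moment"])
I=cv2.imread("pics/w6.png");m=cv2.inRange(cv2.cvtColor(I,cv2.COLOR_BGR2HSV),(9,122,150),(25,255,255))
for y in range(115,260,12):
    xs=np.nonzero(m[y,200:440])[0]+200
    if len(xs)>8: print(y,xs.min(),xs.max())
a=cv2.resize(im[60:360,100:540,::-1],(400,273));b=cv2.resize(e[80:260,280:480,::-1],(400,360),interpolation=cv2.INTER_CUBIC)
c=np.zeros((360,800,3),np.uint8);c[:273,:400]=a;c[:,400:]=b;cv2.imwrite("pics/c6.png",c)
E
```

```text
16.4667 [0.58198482 0.19319779 0.19437812] [ 3.14070535e+00  1.76252596e-03 -7.27583911e-02] 0.03089317693654081 [-0.72573214  0.27931919 -2.80287286] [-0.03976676 -0.03617278  0.00251491]
139 318 326
175 289 351
187 286 354
199 286 353
211 287 353
223 287 352
235 287 352
247 289 351
259 290 350
```

View pics/c6.png

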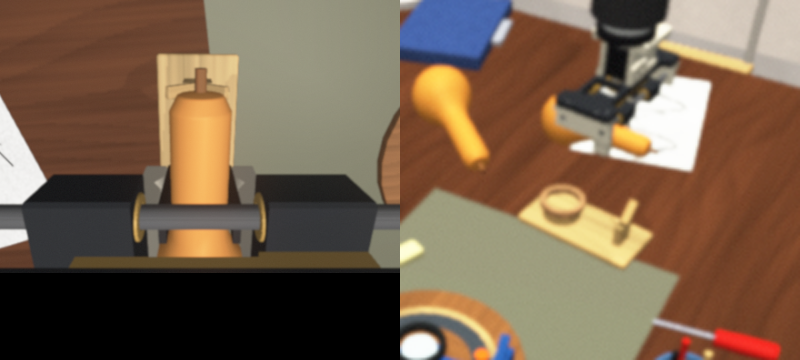

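The gourd is held by the neck, centred at (200,150) in the left panel, and the rack is empty. I'll check that it is level from the scene view before I move it.

```bash
python3 - <<'E'
from h import *
np.set_printoptions(precision=4,suppress=True)
I=cv2.imread("pics/scene6.png")
y=-.0728;A=np.array([.582,.1932,.194]);ax=np.array([np.cos(y),np.sin(y),0]);n=np.array([-ax[1],ax[0],0])
def hit(u,v):
    o,d=ray("scene",u,v);p=o+d*((A-o)@n)/(d@n);return (p-A)@ax*1e3,(p[2]-A[2])*1e3
# neck silhouette between gripper and tip, column by column
m=cv2.inRange(cv2.cvtColor(I,cv2.COLOR_BGR2HSV),(8,150,120),(22,255,255));m[:, :345]=0;m[:,410:]=0;m[:120]=0;m[165:]=0
for x in range(345,410,4):
    ys=np.nonzero(m[:,x])[0]
    if len(ys)>2: print(x,ys.min(),ys.max(),np.round(hit(x,(ys.min()+ys.max())/2),1))
print("tip end",hit(404,154))
E
```

```text
345 129 164 [-132.4  -57.7]
349 127 164 [-118.5  -48.6]
353 124 164 [-105.1  -38.1]
357 126 164 [-91.3 -36.1]
361 144 164 [-75.7 -61.2]
365 146 162 [-62.5 -55.7]
369 148 158 [-49.8 -46.9]
381 162 164 [ -8.3 -64.1]
385 160 164 [  3.6 -55.4]
389 141 153 [ 9.4 -2.5]
393 145 164 [ 24.3 -21. ]
397 150 163 [ 36.7 -22.4]
401 150 164 [ 48.4 -19.2]
tip end (np.float64(55.32268780668392), np.float64(-6.410548256093163))
```

The tip's height is within a few mm of the grip's, so the gourd is level to within the picture's resolution. I'll carry it over to the rest: turn 14°, then shift.

>>> {"op": "arm_command", "data": {
  "motion": [
    [[0, 0, 0], [0, 0, -4.7], 0],
    [[0, 0, 0], [0, 0, -4.7], 0],
    [[0, 0, 0], [0, 0, -4.7], 0],
    [[-2, 10, 0], [0, 0, 0], 0],
    [[-4, 20, 0], [0, 0, 0], 0],
    [[-5.4, 26, 0], [0, 0, 0], 0],
    [[-5.4, 26, 0], [0, 0, 0], 0],
    [[-5.4, 26, 0], [0, 0, 0], 0],
    [[-5.4, 26, 0], [0, 0, 0], 0],
    [[-5.4, 26, 0], [0, 0, 0], 0],
    [[-5.4, 26, 0], [0, 0, 0], 0],
    [[-5.4, 26, 0], [0, 0, 0], 0],
    [[-5.4, 26, 0], [0, 0, 0], 0],
    [[-5.4, 26, 0], [0, 0, 0], 0],
    [[-5.4, 26, 0], [0, 0, 0], 0],
    [[-5.4, 26, 0], [0, 0, 0], 0],
    [[-3, 12, 0], [0, 0, 0], 0],
    [[-0.6, 6, 0], [0, 0, 0], 0],
    [[0, 0, 0], [0, 0, 0], 0],
    [[0, 0, 0], [0, 0, 0], 0]
  ]
}}

```text
t: 18.23
eef_pos: [0.5723, -0.1471, 0.1953]
ee_rot: [-3.141, 0.001, 0.172]
force: [0.6, -0.5, -2.0]
width: 0.0308
```

```bash
python3 - <<'E'
from h import *
s=arm.get_state();y=s["ee_rot"][2];print(s["t"],s["eef_pos"],s["ee_rot"],s["width"],s["force"])
d=np.array([.5722,-.1482])-s["eef_pos"][:2];c,n=np.cos(y),np.sin(y)
print("tool shift mm",1e3*(d@[c,n]),1e3*(d@[n,-c]),"turn deg",-np.degrees(.173-y))
im=arm.grab_frame("wrist");cv2.imwrite("pics/w7.png",im[:,:,::-1])
I=im[:,:,::-1];h=cv2.cvtColor(np.ascontiguousarray(I),cv2.COLOR_BGR2HSV)
m=cv2.inRange(h,(9,122,150),(25,255,255));b=cv2.inRange(h,(100,120,40),(125,255,255))
for r in range(110,250,10):
    f=lambda M:(lambda x:(x.min(),x.max()) if len(x)>4 else None)(np.nonzero(M[r,180:460])[0]+180)
    print(r,f(m),f(b))
E
```

```text
18.2333 [ 0.57232071 -0.147075    0.19527037] [-3.14132556e+00  5.08219250e-04  1.72429314e-01] 0.030804243993978728 [ 0.63074813 -0.48701409 -1.96610638]
tool shift mm -0.3119397930840592 1.087602413163703 turn deg -0.0326979047217026
110 None None
120 None None
130 (np.int64(279), np.int64(359)) None
140 (np.int64(256), np.int64(382)) None
150 (np.int64(243), np.int64(398)) (np.int64(284), np.int64(352))
160 (np.int64(231), np.int64(408)) (np.int64(283), np.int64(352))
170 (np.int64(223), np.int64(417)) (np.int64(284), np.int64(352))
180 (np.int64(216), np.int64(423)) None
190 (np.int64(211), np.int64(431)) None
200 (np.int64(207), np.int64(434)) None
210 (np.int64(204), np.int64(437)) None
220 (np.int64(202), np.int64(439)) None
230 (np.int64(202), np.int64(439)) None
240 (np.int64(202), np.int64(440)) None
```

View pics/w7.png

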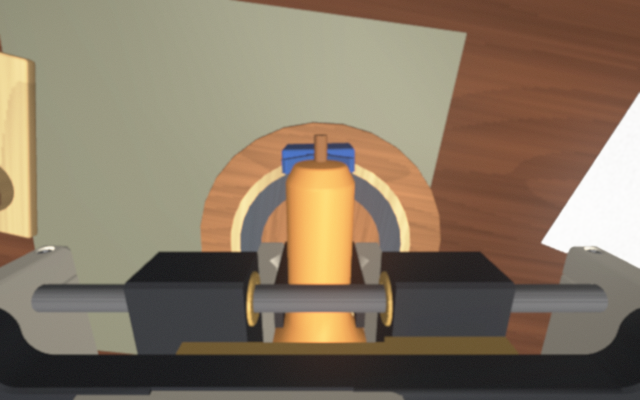

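The blue fork is centred at column 318 under the neck, which is at 320, so they are aligned to within about 1.5 mm. Descending.

>>> {"op": "arm_command", "data": {
  "motion": [
    [[0, 0, 8], [0, 0, 0], 0],
    [[0, 0, 15], [0, 0, 0], 0],
    [[0, 0, 18], [0, 0, 0], 0],
    [[0, 0, 18], [0, 0, 0], 0],
    [[0, 0, 15], [0, 0, 0], 0],
    [[0, 0, 10], [0, 0, 0], 0],
    [[0, 0, 6], [0, 0, 0], 0],
    [[0, 0, 4], [0, 0, 0], 0],
    [[0, 0, 2], [0, 0, 0], 0],
    [[0, 0, 0], [0, 0, 0], 0]
  ]
}}

```text
t: 19.12
eef_pos: [0.5727, -0.1471, 0.0998]
ee_rot: [3.141, -0.0, 0.174]
force: [-0.0, -0.0, -1.2]
width: 0.0312
```

>>> {"op": "arm_command", "data": {
  "motion": [
    [[0, 0, 1.5], [0, 0, 0], 0],
    [[0, 0, 1.5], [0, 0, 0], 0],
    [[0, 0, 1], [0, 0, 0], 0],
    [[0, 0, 0], [0, 0, 0], 0]
  ]
}}

```text
t: 19.45
eef_pos: [0.5724, -0.1474, 0.0957]
ee_rot: [-3.142, -0.0, 0.173]
force: [0.7, 1.1, -2.3]
width: 0.0312
```

>>> {"op": "arm_command", "data": {
  "motion": [
    [[0, 0, 1.5], [0, 0, 0], 0],
    [[0, 0, 1], [0, 0, 0], 0],
    [[0, 0, 0], [0, 0, 0], 0]
  ]
}}

```text
t: 19.7
eef_pos: [0.5724, -0.1473, 0.093]
ee_rot: [-3.142, 0.0, 0.174]
force: [0.0, -0.3, -2.1]
width: 0.0306
```

>>> {"op": "arm_command", "data": {
  "motion": [
    [[0, 0, 1], [0, 0, 0], 0],
    [[0, 0, 0.7], [0, 0, 0], 0],
    [[0, 0, 0], [0, 0, 0], 0]
  ]
}}

```text
t: 19.95
eef_pos: [0.5727, -0.1474, 0.0919]
ee_rot: [3.141, -0.0, 0.174]
force: [-0.1, -0.3, 2.6]
width: 0.0311
```

```bash
python3 - <<'E'
from h import *
s=arm.get_state();print(s["t"],s["eef_pos"],s["ee_rot"],s["width"],s["force"],s["moment"])
im=arm.grab_frame("wrist");e=arm.grab_frame("scene")
cv2.imwrite("pics/scene8.png",e[:,:,::-1])
c=np.zeros((360,800,3),np.uint8);c[:273,:400]=cv2.resize(im[60:360,100:540,::-1],(400,273));c[:,400:]=cv2.resize(e[190:316,230:370,::-1],(400,360),interpolation=cv2.INTER_CUBIC);cv2.imwrite("pics/c8.png",c)
E
```

```text
19.95 [ 0.57267427 -0.1473582   0.09187021] [ 3.14129327e+00 -3.58400518e-04  1.74013409e-01] 0.03107061188184753 [-0.07198936 -0.30889046  2.64903154] [0.0565606  0.32563774 0.08458963]
```

View pics/c8.png

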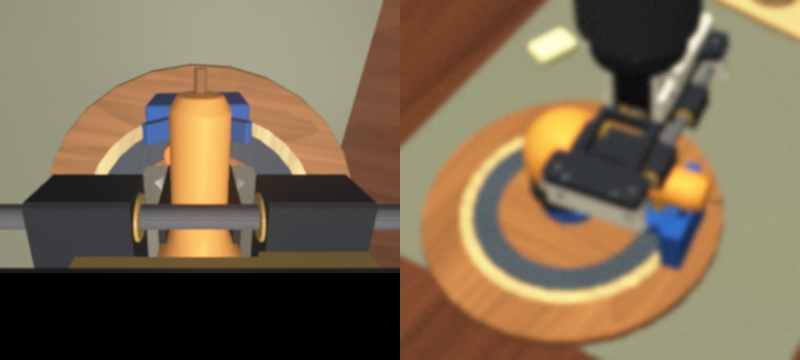

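The load went over to the rest (Fz −2 → +2.6 N) at z = 0.092, as expected. The neck lies between the fork's prongs (left panel, prongs at (155,125) and (240,125)) and the belly is in the cup. Now I'll ease the grip, open, and go straight up.

>>> {"op": "arm_command", "data": {
  "motion": [
    [[0, 0, 0], [0, 0, 0], 0],
    [[0, 0, 0], [0, 0, 0], 0],
    [[0, 0, 0], [0, 0, 0], 0],
    [[0, 0, 0], [0, 0, 0], 0.4],
    [[0, 0, 0], [0, 0, 0], 0.5],
    [[0, 0, 0], [0, 0, 0], 0.6],
    [[0, 0, 0], [0, 0, 0], 0.7],
    [[0, 0, 0], [0, 0, 0], 0.7],
    [[0, 0, 0], [0, 0, 0], 0.7],
    [[0, 0, 0], [0, 0, 0], 0.7]
  ],
  "newtons": 4
}}

```text
t: 20.88
eef_pos: [0.5725, -0.1473, 0.0914]
ee_rot: [3.142, 0.0, 0.174]
force: [-0.2, -0.0, -0.5]
width: 0.0608
```

>>> {"op": "arm_command", "data": {
  "motion": [
    [[0, 0, -4], [0, 0, 0], 0.7],
    [[0, 0, -8], [0, 0, 0], 0.7],
    [[0, 0, -15], [0, 0, 0], 0.7],
    [[0, 0, -25], [0, 0, 0], 0.7],
    [[0, 0, -30], [0, 0, 0], 0.7],
    [[0, 0, -30], [0, 0, 0], 0.7],
    [[0, 0, -30], [0, 0, 0], 0.7],
    [[-10, -25, -10], [0, 0, 0], 0.7],
    [[-20, -35, 0], [0, 0, 0], 0.7],
    [[-20, -35, 0], [0, 0, 0], 0.7],
    [[-20, -35, 0], [0, 0, 0], 0.7],
    [[-20, -35, 0], [0, 0, 0], 0.7],
    [[-10, -35, 0], [0, 0, 0], 0.7],
    [[0, -35, 0], [0, 0, 0], 0.7],
    [[0, 0, 0], [0, 0, 0], 0.7],
    [[0, 0, 0], [0, 0, 0], 0.7]
  ]
}}

```text
t: 22.22
eef_pos: [0.4331, 0.0685, 0.2446]
ee_rot: [-3.141, -0.002, 0.178]
force: [-0.6, -0.6, -0.6]
width: 0.0614
```

```bash
python3 - <<'E'
from h import *
np.set_printoptions(precision=4,suppress=True)
s=arm.get_state();print(s["t"],s["eef_pos"],s["width"],s["force"])
I={n:np.ascontiguousarray(arm.grab_frame(n)[:,:,::-1]) for n in("top","scene")}
for n in I: cv2.imwrite(f"pics/{n}9.png",I[n])
c=np.zeros((400,800,3),np.uint8);c[:,:400]=cv2.resize(I["top"][140:260,320:440],(400,400),interpolation=cv2.INTER_CUBIC);c[:360,400:]=cv2.resize(I["scene"][190:316,230:370],(400,360),interpolation=cv2.INTER_CUBIC);cv2.imwrite("pics/c9.png",c)
E
```

```text
22.2167 [0.4331 0.0685 0.2446] 0.06138495226069512 [-0.5981 -0.6259 -0.6413]
```

View pics/c9.png

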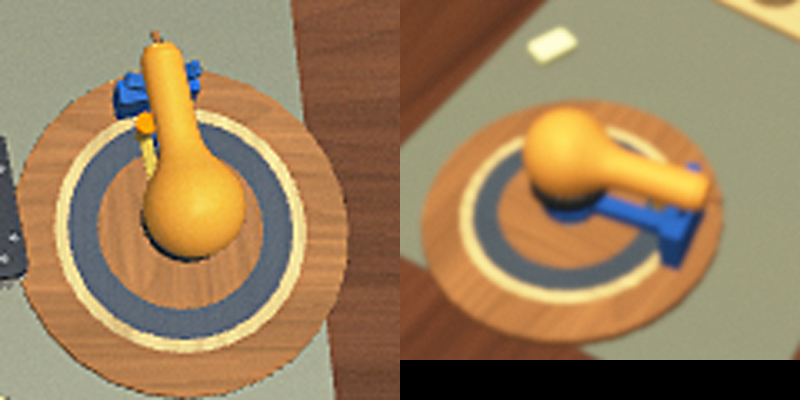

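The gourd lies belly in cup (left panel (195,205)), with its neck in the fork at (160,85) and the cap still beside the bar. One numeric check follows: seat, level and peg position.

```bash
python3 - <<'E'
from g import *
np.set_printoptions(precision=4,suppress=True)
P={n:gourd(n,cv2.imread(f"pics/{n}9.png"),r,None,(9,150,140)) for n,r in(("top",(355,150,396,222)),("scene",(270,225,345,265)))}
print("belly",tri(P["top"][0],P["scene"][0]),"cup .5028 -.1603 .085")
for n in P:
    a,b=[plane(z,.085) for z in P[n]];v=b-a;print(n,a,b,"dir@.085 %.3f"%np.arctan2(v[1],v[0]))
# vertical plane through the hinge along leg .174: neck height in scene view
l=np.array([np.cos(.174),np.sin(.174),0]);nn=np.array([-l[1],l[0],0]);H=np.array([.5028,-.1603,0])
for k in(0,1):
    o,d=P["scene"][k];p=o+d*((H-o)@nn)/(d@nn);print("scene in leg plane: along %.1f z %.1f"%((p-H)@l*1e3,p[2]*1e3))
R={}
for n,roi in(("top",(355,168,368,185)),("scene",(310,250,328,266))):
    print(n,[b[:2] for b in blobs(cv2.imread(f"pics/{n}9.png"),(5,215,150),(16,255,255),4,roi)])
    I=cv2.imread(f"pics/{n}9.png");b=[x for x in blobs(I,(100,150,60),(125,255,255),20,(320,150,430,265) if n=="top" else (270,215,360,312))];print([x[:3] for x in b])
E
```

```text
top belly [378.125 201.125] r 14.75 mid [369.7649 170.1787] smax/r 3.3483580519782077 neckw/2r [0.5272 0.593  0.4203]
scene belly [289.375 241.125] r 15.3368225 mid [321.3466 247.9079] smax/r 3.631566904468208 neckw/2r [0.9501 0.8472 0.7363]
belly (array([ 0.5043, -0.1591,  0.0901]), [np.float64(0.0014269990261965041), np.float64(0.0014269990261965096)]) cup .5028 -.1603 .085
top [ 0.5044 -0.1609  0.085 ] [ 0.5842 -0.1428  0.085 ] dir@.085 0.223
scene [ 0.5023 -0.1546  0.085 ] [ 0.5798 -0.131   0.085 ] dir@.085 0.295
scene in leg plane: along 3.9 z 92.5
scene in leg plane: along 87.6 z 104.8
top []
[(29, array([377.7, 162.4]), array([376, 158,   4,  11], dtype=int32)), (103, array([358.7, 168.6]), array([354, 162,  11,  14], dtype=int32))]
scene []
[(332, array([315.8, 267.8]), array([284, 259,  50,  23], dtype=int32))]
```

The belly is at the cup to within 1.5 mm and the leg's blue outline is unchanged. The neck's mask picked up the yellow ring and the stop, so I'll check the level with a tighter mask.

```bash
python3 - <<'E'
from h import *
I=cv2.imread("pics/scene9.png")
l=np.array([np.cos(.174),np.sin(.174),0]);nn=np.array([-l[1],l[0],0]);H=np.array([.5028,-.1603,0])
def hit(u,v):
    o,d=ray("scene",u,v);p=o+d*((H-o)@nn)/(d@nn);return np.round([(p-H)@l*1e3,p[2]*1e3],1)
print("by eye: tip",hit(336.1,257.2),"mid",hit(317.5,251.3))
h=cv2.cvtColor(I,cv2.COLOR_BGR2HSV)
for u in range(308,338,3): print(u,[(v,*h[v,u].tolist()) for v in range(242,266,2)])
# where should axis points project if seated level
c=arm.camera_info("scene");f=200/np.tan(np.radians(c["fov_y"]/2))
for r in(0,70,105,128):
    p=c["view"]@np.r_[H+l*r/1e3+[0,0,.085],1];s=p[:2]/p[2];s=s*(1+c["k1"]*s@s);print("level",r,(s*f+[c["cx"],c["cy"]]).round(1))
c=arm.camera_info("top");f=200/np.tan(np.radians(c["fov_y"]/2))
for r in(0,70,105,128):
    p=c["view"]@np.r_[H+l*r/1e3+[0,0,.085],1];s=p[:2]/p[2];print("top",r,(s*f+[c["cx"],c["cy"]]).round(1))
E
```

```text
by eye: tip [124.7  88.4] mid [77.6 88.1]
308 [(242, 15, 161, 224), (244, 22, 174, 253), (246, 24, 164, 254), (248, 24, 162, 254), (250, 21, 176, 252), (252, 18, 189, 242), (254, 15, 197, 208), (256, 14, 182, 172), (258, 13, 146, 189), (260, 130, 64, 159), (262, 109, 184, 201), (264, 108, 191, 192)]
311 [(242, 15, 93, 167), (244, 18, 171, 248), (246, 23, 168, 254), (248, 24, 161, 254), (250, 22, 169, 253), (252, 19, 183, 249), (254, 16, 194, 230), (256, 15, 194, 183), (258, 14, 164, 187), (260, 6, 89, 175), (262, 111, 146, 191), (264, 108, 190, 201)]
314 [(242, 21, 100, 229), (244, 16, 147, 228), (246, 22, 172, 253), (248, 24, 167, 254), (250, 24, 163, 254), (252, 21, 177, 252), (254, 18, 190, 241), (256, 16, 198, 206), (258, 15, 178, 173), (260, 12, 139, 182), (262, 121, 68, 164), (264, 108, 186, 201)]
317 [(242, 24, 103, 246), (244, 22, 111, 244), (246, 21, 165, 251), (248, 23, 169, 254), (250, 24, 161, 254), (252, 22, 170, 254), (254, 19, 185, 248), (256, 16, 194, 229), (258, 14, 180, 174), (260, 12, 84, 119), (262, 112, 71, 129), (264, 108, 177, 193)]
320 [(242, 16, 142, 221), (2
[... 989 characters left out ...]
15, 109, 108)]
332 [(242, 14, 159, 205), (244, 14, 162, 210), (246, 8, 97, 182), (248, 116, 91, 177), (250, 13, 126, 233), (252, 22, 172, 254), (254, 24, 165, 254), (256, 23, 167, 254), (258, 20, 181, 249), (260, 16, 193, 231), (262, 14, 175, 175), (264, 121, 65, 106)]
335 [(242, 19, 96, 176), (244, 15, 135, 189), (246, 13, 143, 192), (248, 6, 85, 173), (250, 13, 146, 215), (252, 19, 179, 249), (254, 21, 178, 252), (256, 20, 181, 251), (258, 18, 188, 242), (260, 16, 196, 206), (262, 13, 169, 148), (264, 160, 39, 78)]
level 0 [288.1 242.7]
level 70 [314.6 251.2]
level 105 [328.2 255.6]
level 128 [337.4 258.5]
top 0 [377.9 201.8]
top 70 [372.1 174.9]
top 105 [369.2 161.9]
top 128 [367.4 153.4]
```

It is seated and level. The neck's centre in the scene view is at (314,251) and (329,255.5), against (314.6,251.2) and (328.2,255.6) predicted for a level gourd along the leg. The tip in the top view also matches. Handing in.

```bash
python3 -c "
from station import arm
print(arm.get_state()['t']);print(arm.job_done())"
```

```text
22.3167
the job is handed in; nothing more can be done
None
```

The job is done and was handed in at 22.3 s of robot time, with no verdict reported.

- **Leg:** I pushed the blue leg counterclockwise with closed fingers until I felt the peg. I then held it there at about 14 N for a little over a second; the highest reading was 14.5 N. The peg's cap showed at the same pixels before and after, so the peg did not shift.
- **Gourd:** I gripped it by the neck about 70 mm from the belly's centre and carried it over level. I lowered it until the force showed the rest taking its weight, then let go and moved clear.

**Last checks:**
- The belly's centre measured within about 2 mm of the cup's axis. Its height came out 5 mm above nominal, which I put down to the cameras.
- The neck's centre in the scene view was within about half a pixel of where a level gourd lying along the leg should appear. The tip in the top view was within about 2 pixels.
- The leg's outline had not moved since the push.

**Checks that disagreed:** the first automatic neck check read the neck as tilted, because its mask had picked up the yellow ring and the stop. Sampling the neck's pixels directly showed it level. With the gourd in place, the same kind of mask could not pick out the cap, so the peg's final position was checked only by eye in the last picture.

I viewed 11 pictures, one over the budget. The arm never went near the eraser, graver or pencil pot.

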